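# Interleave two machined plates and index the turntable

## Robot

A 7-joint arm with a two-finger parallel gripper is mounted at the origin on the work surface. World frame = base frame: x ahead of the robot, y to its left, z up, the work surface at z = 0. Lengths are in m, angles in rad, forces in N, time in s.
With the tool pointing down it reaches from about 0.425 to 0.875 m from the base axis. Payload 4.7 kg.
Tool frame: the origin (TCP) lies midway between the tips of the shut fingers; the grasp point (between the pads) lies 19 mm behind it; z points along the fingers, y is the line along which they close (so a half turn about z gives the same grasp; the last joint's range is limited). The gripper opens to 87 mm and grips with 3 to 60 N. Pads are 19 mm wide; open, the fingers measure 117 mm over their backs; the gripper's body (75 mm by 190 mm) begins 51 mm behind the grasp point.
Start: joints at [1.22, 0.321, -0.07, 1.45, 0.023, 1.371, -0.057], TCP at [0.232, -0.607, 0.223] pointing down, gripper open.
Joint ranges: [-2.86, 2.86], [-0.3, 2.09], [-1.38, 1.24], [0.06, 2.45], [-1.56, 4.7], [0.09, 2.05], [-2.69, 2.69]. Speed limits (rad/s): [2.57, 2.57, 3.14, 3.14, 3.14, 3.14, 3.14].

## Interface

Orientations are given as a rotation vector (axis times angle).
In Python, from bench import ctrl gives the robot as it stands. The module is installed in compiled form; this text tells all that it offers.
- The arm moves only by the tool carry_out, never from a script. Its argument "steps" is a list of rows, each a list of 7 numbers: the turn, a rotation vector about the world's x, y, z in degrees, then the shift along the world's x, y, z in cm, then the opening, from 0 (shut) to 1 (fully open). A call has 1 to 12 rows; each row is the pose to reach, as a shift and turn from the pose commanded when the call began; what a row does not reach only later rows make up. A row lasts 1/10 s, in which the tool goes at most 50 mm and 8.59 degrees, less where a joint would pass 70% of its speed; a pose out of reach is approached as far as the arm can. A call with a gripper value outside its range is refused whole. The fingers move at their own pace and stop on an object; "squeeze" is the grip in N (left out, the last holds). Time passes only in rows, so rows that repeat a pose let the fingers close. It gives the time, the measured TCP pose, the force, the opening and the grip force at its end, in the units of the state.
- ctrl.get_state(): the state, without advancing time (a new reading comes with each control period).
- ctrl.get_image(name): name is "scene" or "side" or "wrist"; returns a dict with "pixels" (384x512x3 uint8, red, green, blue), "camera_matrix" (3x3 intrinsics, pixels), "cam_to_world" (4x4, takes a point from camera to world coordinates); the wrist camera has in their place "T_tool_cam" (4x4, takes a point from camera to tool coordinates, whose origin is the TCP and whose axes are the flange's). Camera axes: x right, y down, z forward; pixel columns grow to the right and rows downward; lengths in m; the calibration is good to about 2 mm. The wrist camera is an equidistant fisheye: a pixel r from the principal point sees the ray r / f radians off the axis. A picture is of the moment at which its call begins: read the wrist's pose just before it. There is no depth.
- ctrl.close_job(): hands the job in; it is judged then, once.
The state is a dict: "time": time; "joint_positions": joint angles; "qd": joint speeds; "joint_torque": joint torques, N m; "position": TCP position; "tool_rot": TCP orientation; "ft_force": force on the tool from outside, world axes, zero at the start; "torque": the same for the moment, N m; "grip_width": opening from 0.0 (shut) to 1.0 (fully open); "grip_force": force on a finger pad.
Only numpy, scipy, OpenCV 4.12 (cv2) and the standard library are available. Lean on these libraries where they do the work, as an engineer would, in place of code of your own. Each camera call takes 0.05 s, during which the arm holds its last target. There are 200 camera calls.

## Task

Lay the thin plywood sheet squarely on the metal plate that sits on the turntable, then lay the other metal plate squarely on the sheet, lined up with the plate below, so that the two metal plates never touch each other. Then turn the loaded turntable anticlockwise (seen from above) all the way to its stop, with the stack still in line and in the middle of the turntable. Leave the glass jar and the wooden offcut beside the turntable where they are.

Things in the scene. Friction and masses are not known exactly. Their poses are not given: they have to be found in the camera images.
- sheet: the separator: flat plywood sheet 150 x 60 x 6 mm (x axis along its length, z up), 50 g; origin at the centre of its underside. It starts lying centred on a dark wooden block (110 x 32 x 30 mm, long axis roughly that of the sheet) on one side of the bench, so its long edges overhang the block by 14 mm, 30 mm above the bench
- upper_plate: the plate still to be stacked: aluminium plate 140 x 50 x 18 mm with two dark round holes (x axis along its length, z up), about 0.34 kg; origin at the centre of its underside. It starts lying on a second block just like the first, on the other side of the bench
- lower_plate: the plate already on the turntable: same shape as the other plate; origin at the centre of its underside, which rests on the platter, so its top is 50 mm above the bench. Loose, and not fastened to the platter
- platter (a joint): angle of the turntable's platter, rad: it grows anticlockwise seen from above, from 0 to the stop at 1.571. It stays where it is left; turning it takes about 2 N at the handle
- turntable_pivot (a point): the turntable's axis, at the top face of its platter (dark steel disc of 130 mm radius, top face 32 mm above the bench). The point turns with the platter: x points to the handle
- turntable_handle (a point): grip point of the turntable's handle: an upright round steel post 18 mm across standing near the rim, 115 mm from the axis. The post rises from the platter (32 mm) to 116 mm above the bench; this point is on its axis, 100 mm above the bench. A lug on the rim outside the post meets a small steel stop block fixed to the base at the end of the turn
- jar: bystander: closed glass jar with a steel lid, 68 mm across, 85 mm tall; origin under its centre
- offcut: bystander: wood offcut 90 x 55 x 25 mm; origin under its centre
Not all that is in view belongs to the job. Leave any blue or green look-alike of the lower_plate alone.

How it is judged:
By the outcome, as a careful person would: the job done as asked, in the order asked, and still so for the second after the job is handed in, with the robot touching nothing.
It also fails if it takes over 67 s, if anything falls off the work surface, if the arm or the gripper's body presses on something with over 40 N, if the wrist force passes 120 N, or if a joint passes its speed limit or range.

## Working session

There is one attempt and no reset: what is moved stays moved. The work goes in short steps, Python scripts to look and compute and a tool call to move; the robot and the scene stay as the last step left them, time stands still between calls to the robot, and variables do not carry over. Pictures are saved under pics/ and viewed, at most 10 in all, crops included, and the job is handed in when it is done.

Besides the shell and the picture viewer there is one more tool, called after ">>>" as name(argument=value, ...) on one line, values as JSON. carry_out: Moves the arm, as the interface text tells. Its arguments: {"type":"object","properties":{"steps":{"type":"array","items":{"type":"array","items":{"type":"number"}}},"squeeze":{"type":"number"}},"required":["steps"]}

```bash
mkdir -p pics; ls
python3 - <<'E'
from bench import ctrl
import cv2,numpy as np,pickle
s=ctrl.get_state();print(s)
d={}
for n in("scene","side","wrist"):
    im=ctrl.get_image(n);d[n]=im
    cv2.imwrite(f"pics/{n}0.png",im["pixels"][...,::-1])
    print(n,im["camera_matrix"],im.get("cam_to_world",im.get("T_tool_cam")))
pickle.dump((s,d),open("d0.pkl","wb"))
a=cv2.hconcat([cv2.imread("pics/scene0.png"),cv2.imread("pics/side0.png")])
E
```

```text
pics
{'time': 0.0, 'joint_positions': array([ 1.22010046,  0.32180232, -0.07008512,  1.45168339,  0.02260151,
        1.37073082, -0.0568959 ]), 'qd': array([ 0.00085376,  0.0017794 , -0.00042766, -0.00014331, -0.00118953,
       -0.00073862,  0.00078754]), 'joint_torque': array([-2.88895499e-04, -4.91295254e+01, -4.04369496e-01, -3.12530100e+01,
       -6.40480220e-02,  4.38670255e-02,  2.12813875e-04]), 'position': array([ 0.23165668, -0.60674662,  0.22147069]), 'tool_rot': array([-3.08771164e+00, -5.69578798e-01,  6.71883231e-04]), 'ft_force': array([-1.22592389,  0.22464517, -0.0870616 ]), 'torque': array([-0.05776858,  0.04462692, -0.00664353]), 'grip_force': 0.0, 'grip_width': 0.9981250245468926}
scene [[393.58480266   0.         251.81854737]
 [  0.         393.58480266 189.52837349]
 [  0.           0.           1.        ]] [[-0.57492445  0.53892509 -0.61564732  1.22926564]
 [ 0.81802061  0.3625593  -0.44653447  0.56938754]
 [-0.01743997 -0.76033578 -0.64929604  0.83328426]
 [ 0.          0.          0.          1.        ]]
side [[497.0518958    0.         261.38270568]
 [  0.         497.0518958  194.42575243]
 [  0.           0.           1.        ]] [[-0.97842877 -0.10727836  0.17654602  0.29338442]
 [-0.2065013   0.48364103 -0.8505578   1.17309367]
 [ 0.00586155 -0.8686672  -0.49536142  0.74622375]
 [ 0.          0.          0.          1.        ]]
wrist [[297.31863964   0.         257.86191822]
 [  0.         297.31863964 191.98333365]
 [  0.           0.           1.        ]] [[ 6.69688249e-04 -9.64690707e-01 -2.63384493e-01  7.10357705e-02]
 [ 9.99999558e-01  8.19675362e-04 -4.59576226e-04 -1.00210209e-04]
 [ 6.59238694e-04 -2.63384069e-01  9.64690830e-01 -1.61898464e-01]
 [ 0.00000000e+00  0.00000000e+00  0.00000000e+00  1.00000000e+00]]
```

View pics/scene0.png

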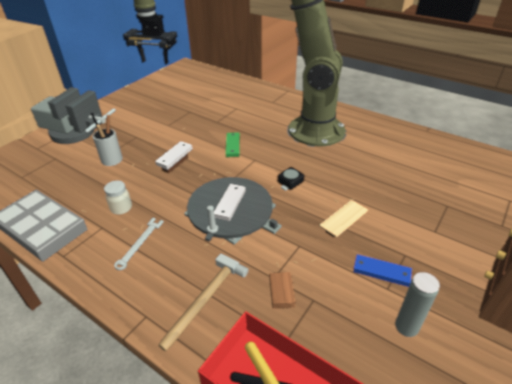

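View pics/side0.png

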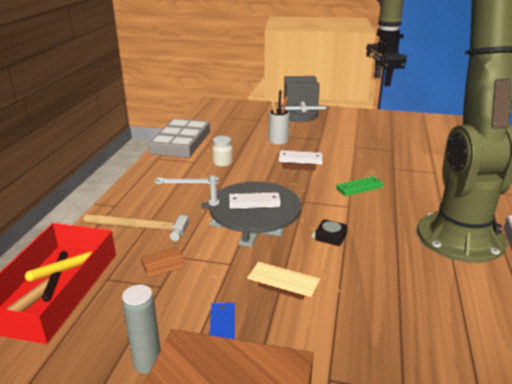

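The scene view shows the platter at about (231,207) with the lower plate at (231,201) and the handle post at (212,220). The sheet is at (345,218), the upper plate at (174,155), the jar at (118,197) and the offcut at (282,290). The side view agrees: sheet (284,279), upper plate (300,158), lower plate (254,200), post (213,190).

```bash
cat > h.py <<'E'
import numpy as np,cv2
from scipy.spatial.transform import Rotation as R
def cast(im,uv,z,pose=None):
    """pixels -> world points on plane z; pose=(pos,rotvec) of the tool for the wrist camera"""
    K=im["camera_matrix"];uv=np.atleast_2d(np.float64(uv))
    p=(uv-K[:2,2])/K[0,0]
    if pose is None:
        T=im["cam_to_world"];d=np.c_[p,np.ones(len(p))]
    else:
        W=np.eye(4);W[:3,:3]=R.from_rotvec(pose[1]).as_matrix();W[:3,3]=pose[0]
        T=W@im["T_tool_cam"];r=np.linalg.norm(p,axis=1,keepdims=True)+1e-12
        d=np.c_[p/r*np.sin(r),np.cos(r)]
    d=d@T[:3,:3].T;o=T[:3,3]
    return o+d*((z-o[2])/d[:,2])[:,None]
def hsv(im):return cv2.cvtColor(im["pixels"],cv2.COLOR_RGB2HSV)
def blob(mask,uv):
    """contour nearest to / containing uv"""
    cs,_=cv2.findContours(mask.astype(np.uint8),cv2.RETR_EXTERNAL,cv2.CHAIN_APPROX_NONE)
    return max([c for c in cs if len(c)>12],key=lambda c:cv2.pointPolygonTest(c,uv,True))[:,0]
def rect(im,c,z,pose=None):
    P=cast(im,c,z,pose)[:,:2]
    (x,y),(w,h),a=cv2.minAreaRect((P*1000).astype(np.float32))
    if w<h:w,h,a=h,w,a+90
    return np.array([x,y,w,h,(a+90)%180-90])
E
python3 - <<'E'
from h import *;import pickle
s,d=pickle.load(open("d0.pkl","rb"))
np.set_printoptions(precision=1,suppress=True)
for n,pts in (("scene",dict(lower=(231,201),upper=(174,155),sheet=(345,218))),("side",dict(lower=(254,200),upper=(300,156),sheet=(284,278)))):
    im=d[n];H=hsv(im)
    for k,uv in pts.items():
        z=dict(lower=.05,upper=.048,sheet=.036)[k]
        h=H[uv[1],uv[0]]
        if k=="sheet":m=cv2.inRange(H,(20,60,190),(35,150,255))
        else:m=cv2.inRange(H,(0,0,185),(180,50,255))
        c=blob(m,uv);print(n,k,h,rect(im,c,z),cv2.boundingRect(c))
for n,u in(("scene",(231,207)),("side",(254,206))):
    im=d[n];H=hsv(im);m=cv2.inRange(H,(0,0,30),(180,90,130));m=cv2.morphologyEx(m,cv2.MORPH_OPEN,np.ones((7,7)))
    c=blob(m,(u[0]+20,u[1]+8));P=cast(im,cv2.convexHull(c)[:,0],.032)[:,:2]*1000
    print(n,cv2.boundingRect(c),cv2.fitEllipse(P.astype(np.float32)),cv2.minEnclosingCircle(P.astype(np.float32)))
print(cast(d["scene"],[(211,207)],.116)*1000,cast(d["side"],[(213,179)],.116)*1000)
print(cast(d["scene"],[(118,197),(282,290)],.04)*1000,cast(d["side"],[(222,150),(163,260)],.04)*1000)
v=cv2.hconcat([cv2.resize(d["scene"]["pixels"][140:250,140:380],None,fx=3,fy=3)]);cv2.imwrite("pics/c1.png",v[...,::-1])
E
```

```text
scene lower [ 20   7 228] [560.5   3.  139.9  53.9  16.1] (213, 184, 32, 34)
scene upper [ 23   4 227] [ 475.8 -302.6  143.8   66.8    3.5] (156, 142, 36, 26)
scene sheet [ 22  79 246] [424.3 310.9 145.8  57.9 -11.5] (321, 202, 46, 33)
side lower [  7  19 228] [553.5  11.2 136.7  76.6  15.1] (230, 193, 50, 15)
side upper [ 11  28 228] [ 469.8 -297.2  137.2   82.9    5. ] (279, 151, 43, 13)
side sheet [ 23  93 251] [421.3 312.  148.8  61.5 -11.5] (248, 263, 71, 33)
scene (217, 177, 60, 62) ((551.6373901367188, 44.08318328857422), (192.2510528564453, 293.23565673828125), 136.40464782714844) ((549.792236328125, 30.17768096923828), 138.92172241210938)
side (210, 182, 91, 58) ((551.8785400390625, 15.023308753967285), (250.51931762695312, 305.71209716796875), 9.76407527923584) ((548.3992919921875, 22.95150375366211), 154.3774871826172)
[[669.   26.8 116. ]] [[663.1  36.9 116. ]]
[[ 734.9 -296.2   40. ]
 [ 738.9  295.9   40. ]] [[ 738.6 -308.7   40. ]
 [ 704.8  311.1   40. ]]
```

View pics/c1.png

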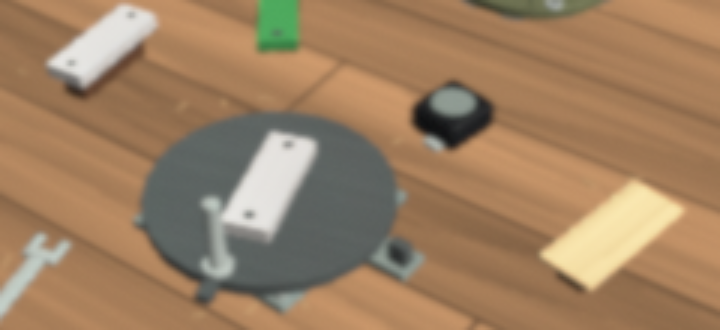

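The crop shows the post in line with the lower plate's long axis, with the stop to the right of the platter (+y side). Next I look at each part from above with the wrist camera, starting with the upper plate.

>>> carry_out(steps=[[0,0,-17,24,30.7,-4,1],[0,0,-17,24,30.7,-4,1],[0,0,-17,24,30.7,-4,1],[0,0,-17,24,30.7,-4,1],[0,0,-17,24,30.7,-4,1],[0,0,-17,24,30.7,-4,1],[0,0,-17,24,30.7,-4,1],[0,0,-17,24,30.7,-4,1],[0,0,-17,24,30.7,-4,1],[0,0,-17,24,30.7,-4,1],[0,0,-17,24,30.7,-4,1],[0,0,-17,24,30.7,-4,1]])

```text
time: 1.35
position: [0.4708, -0.302, 0.1826]
tool_rot: [3.139, 0.102, -0.001]
ft_force: [0.4, 0.1, 0.5]
grip_width: 1.002
grip_force: 0.0
```

```bash
cat >> h.py <<'E'
def shot(name):
    from bench import ctrl
    s=ctrl.get_state();im=ctrl.get_image("wrist")
    cv2.imwrite(f"pics/{name}.png",im["pixels"][...,::-1])
    x=R.from_rotvec(s["tool_rot"]).as_matrix()
    print("t",s["time"],"pos",s["position"]*1000,"yaw",np.degrees(np.arctan2(x[1,0],x[0,0])),"tilt",x[:,2],"w",s["grip_width"],"gf",s["grip_force"],"F",s["ft_force"])
    return im,(s["position"],s["tool_rot"])
def seek(im,pose,guess,z,lo,hi):
    """rect of the colour blob near the world point guess (m), on plane z"""
    m=cv2.inRange(hsv(im),lo,hi)
    cs,_=cv2.findContours(m,cv2.RETR_EXTERNAL,cv2.CHAIN_APPROX_NONE)
    out=[rect(im,c[:,0],z,pose) for c in cs if cv2.contourArea(c)>300]
    return min(out,key=lambda r:np.hypot(*(r[:2]/1000-guess)))
WHITE=((0,0,185),(180,50,255));WOOD=((18,50,180),(35,160,255))
np.set_printoptions(precision=2,suppress=True)
E
python3 - <<'E'
from h import *
im,p=shot("w1");print(seek(im,p,(.472,-.3),.048,*WHITE))
E
```

```text
t 1.35 pos [ 470.76 -301.99  182.56] yaw 3.723180337933699 tilt [-0. -0. -1.] w 1.0023468711824959 gf 0.0 F [0.37 0.08 0.53]Traceback (most recent call last):
  File "<stdin>", line 2, in <module>
  File "h.py", line 37, in seek
    return min(out,key=lambda r:np.hypot(*(r[:2]/1000-guess)))
ValueError: min() iterable argument is empty
```

View pics/w1.png

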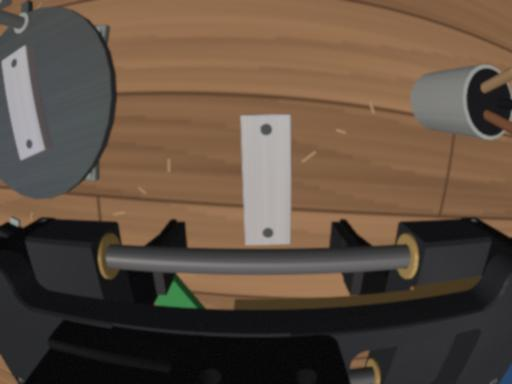

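The upper plate is fully seen at (241–291, 115–244), with the lower plate and platter at the left, at (22,100). The plates are dimmer here, so I adjust the mask.

```bash
sed -i 's/WHITE=((0,0,185),(180,50,255))/WHITE=((0,0,140),(180,45,255))/' h.py
cat > p.py <<'E'
from h import *
im=dict(np.load("w1.npz")) if 0 else None
E
python3 - <<'E'
from h import *
im,p=shot("w1");H=hsv(im)
print(H[180,267],H[100,15],H[150,330],H[180,60])
a=seek(im,p,(.472,-.3),.048,*WHITE);print(a)
b=seek(im,p,(.56,0),.05,*WHITE);print(b)
E
```

```text
t 1.4 pos [ 470.91 -301.83  182.6 ] yaw 3.734832676223753 tilt [-0. -0. -1.] w 1.0003471838559754 gf 0.0 F [-0.29 -0.17  0.49]
[  9  10 178] [132   7 175] [ 14 118 125] [99 21 84]
[ 471.38 -310.7   139.46   49.57    5.24]
[557.19   0.21 138.83  49.04  16.74]
```

>>> carry_out(steps=[[0,0,12,8.4,30.4,5,1],[0,0,12,8.4,30.4,5,1],[0,0,12,8.4,30.4,5,1],[0,0,12,8.4,30.4,5,1],[0,0,12,8.4,30.4,5,1],[0,0,12,8.4,30.4,5,1],[0,0,12,8.4,30.4,5,1],[0,0,12,8.4,30.4,5,1],[0,0,12,8.4,30.4,5,1]])

```text
time: 2.35
position: [0.5558, 0.0025, 0.2324]
tool_rot: [3.111, 0.433, -0.001]
ft_force: [-0.1, -0.5, -0.2]
grip_width: 0.999
grip_force: 0.0
```

Run:
```python
from h import *
im,p=shot("w2");H=hsv(im)
print(seek(im,p,(.557,0),.05,*WHITE))
```

```text
t 2.35 pos [555.75   2.49 232.42] yaw 15.856930657259959 tilt [-0. -0. -1.] w 0.9986851440699224 gf 0.0 F [-0.14 -0.5  -0.21]
[557.55   0.44 139.55  49.66  16.61]
```

View pics/w2.png

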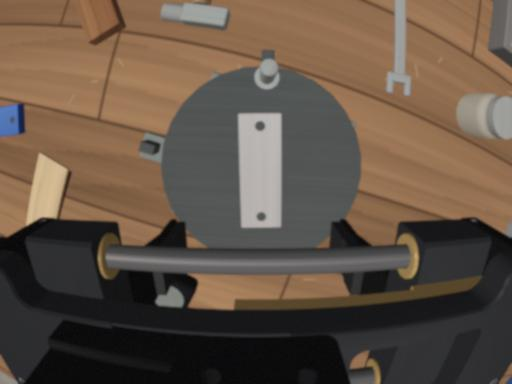

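This shows the lower plate centred at (260,170), the post at (268,66), the disc (162–360 across), the stop at (152,148) and part of the sheet at (47,187). Next I fit the disc and the post.

Run:
```python
from h import *
from scipy.optimize import least_squares
im,p=shot("w2");H=hsv(im)
m=cv2.inRange(H,(60,5,50),(130,60,120));m=cv2.morphologyEx(m,cv2.MORPH_OPEN,np.ones((5,5)))
c=blob(m,(200,150));print(cv2.boundingRect(c))
uv=np.array([q for q in c if q[1]<215 and q[1]>75 and (q[0]<225 or q[0]>295)])
P=cast(im,uv,.032,p)[:,:2]*1000
r=least_squares(lambda x:np.hypot(*(P-x[:2]).T)-x[2],(555,0,130),loss="soft_l1");print(r.x,np.std(r.fun))
w=cv2.inRange(H,(0,0,140),(180,60,255));w[95:]=0
cs,_=cv2.findContours(w[40:95,240:295],cv2.RETR_EXTERNAL,2)
for k in cs:
    (x,y),q=cv2.minEnclosingCircle(k);x+=240;y+=40
    print(x,y,q,cast(im,[(x,y)],.116,p)*1000,cast(im,[(x,y)],.032,p)*1000)
cv2.imwrite("pics/c2.png",cv2.resize(im["pixels"][40:100,230:310,::-1],None,fx=5,fy=5))
```

```text
t 2.4 pos [555.58   1.46 232.22] yaw 15.745350142422437 tilt [-0. -0. -1.] w 0.9984027997955206 gf 0.0 F [ 0.05 -0.33 -0.23]
(161, 68, 197, 180)
[581.74  15.74 109.22] 21.505148221523193
266.5413227081299 73.33470916748047 14.746161460876465 [[661.64  23.19 116.  ]] [[673.    23.87  32.  ]]
```

View pics/c2.png

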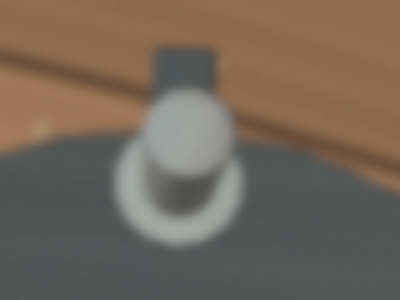

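>>> carry_out(steps=[[0,0,-13,-6,12,1,1],[0,0,-27,-13.2,31,-4,1],[0,0,-27,-13.2,31,-4,1],[0,0,-27,-13.2,31,-4,1],[0,0,-27,-13.2,31,-4,1],[0,0,-27,-13.2,31,-4,1],[0,0,-27,-13.2,31,-4,1],[0,0,-27,-13.2,31,-4,1],[0,0,-27,-13.2,31,-4,1],[0,0,-27,-13.2,31,-4,1]])

```text
time: 3.45
position: [0.4254, 0.3113, 0.1924]
tool_rot: [3.125, -0.31, 0.0]
ft_force: [0.1, -0.3, -0.3]
grip_width: 1.001
grip_force: 0.0
```

Run:
```python
from h import *
im,p=shot("w3");print(seek(im,p,(.423,.311),.036,*WOOD),hsv(im)[180,262])
```

```text
t 3.45 pos [425.4  311.28 192.37] yaw -11.325970059958923 tilt [ 0. -0. -1.] w 1.0014432171755763 gf 0.0 F [ 0.14 -0.27 -0.31]
[421.13 310.79 147.89  58.61 -11.46] [ 18  81 202]
```

View pics/w3.png

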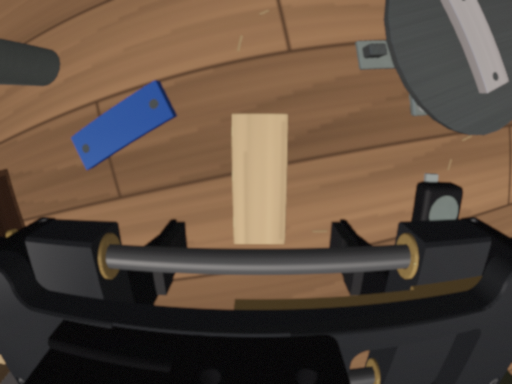

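The sheet is at (232–288, 114–244), at world (421,311) with yaw -11.5°, and clear to grasp. I'll grasp it and refit the disc and post from the saved picture.

Run:
```python
from h import *
from bench import ctrl
from scipy.optimize import least_squares
im=ctrl.get_image("wrist");im["pixels"]=cv2.imread("pics/w2.png")[...,::-1].copy()
a=np.radians(15.8);M=np.array([[np.cos(a),np.sin(a),0],[np.sin(a),-np.cos(a),0],[0,0,-1]])
p=(np.array([.5556,.0018,.2323]),R.from_matrix(M).as_rotvec())
m=cv2.inRange(hsv(im),(60,5,50),(130,60,120));m=cv2.morphologyEx(m,cv2.MORPH_OPEN,np.ones((5,5)))
c=cv2.convexHull(cv2.findContours(m,0,1)[0][0] if 0 else blob(m,(200,150)).reshape(-1,1,2))[:,0]
q=[u for u in c if u[1]<215]
P=cast(im,q,.032,p)[:,:2]*1000
r=least_squares(lambda x:np.hypot(*(P-x[:2]).T)-130,(555,0),loss="soft_l1",f_scale=.7);print(len(q),r.x,r.fun)
h=cast(im,[(267.8,66.6)],.116,p)[0]*1000;g=cast(im,[(266,77)],.033,p)[0]*1000
for x in(h,g):
    v=x[:2]-r.x;print(x,np.hypot(*v),np.degrees(np.arctan2(v[1],v[0])))
print(seek(im,p,(.557,0),.05,*WHITE))
```

```text
32 [553.18  -1.48] [ -0.6    0.32   0.75   0.68   0.23   0.19  -0.01  -0.37  -0.26  -0.46
  -1.15  -1.54  -0.22  -2.29  -3.07  -3.84  -5.06  -5.88 -11.5   -5.45
  -5.47  -5.53  -2.59  -0.26  -0.15  -2.33  -1.63  -0.59   2.25   2.31
   0.23   0.1 ]
[668.41  24.01 116.  ] 118.00916483519313 12.474201502612917
[668.63  23.5   33.  ] 118.11718389624349 12.210353834495077
[557.9    0.75 139.76  49.7   16.89]
```

>>> carry_out(squeeze=15, steps=[[0,0,0,-0.4,0,-5,1],[0,0,0,-0.4,0,-10,1],[0,0,0,-0.4,0,-13,1],[0,0,0,-0.4,0,-15,1],[0,0,0,-0.4,0,-16.8,1],[0,0,0,-0.4,0,-16.8,1],[0,0,0,-0.4,0,-16.8,0.5],[0,0,0,-0.4,0,-16.8,0.5],[0,0,0,-0.4,0,-16.8,0.5],[0,0,0,-0.4,0,-16.8,0.5]])

```text
time: 4.55
position: [0.4205, 0.3139, 0.0255]
tool_rot: [-3.126, 0.304, -0.002]
ft_force: [-0.9, -1.8, -0.1]
grip_width: 0.719
grip_force: 0.2
```

>>> carry_out(steps=[[0,0,0,0,0,0,0.5],[0,0,0,0,0,0,0.5],[0,0,0,0,0,0,0.5]])

```text
time: 4.85
position: [0.4204, 0.3137, 0.0253]
tool_rot: [3.127, -0.304, 0.002]
ft_force: [-1.3, -1.9, 5.8]
grip_width: 0.689
grip_force: 15.0
```

>>> carry_out(steps=[[0,0,0,0,0,2,0.5],[0,0,0,0,0,6,0.5],[0,0,0,0,0,11,0.5],[0,0,7,2,-5,14,0.5],[0,0,14,6.5,-14,14,0.5],[0,0,21,10,-23,14,0.5],[0,0,28,13.7,-31.2,14,0.5],[0,0,28,13.7,-31.2,14,0.5],[0,0,28,13.7,-31.2,14,0.5],[0,0,28,13.7,-31.2,14,0.5],[0,0,28,13.7,-31.2,14,0.5]])

```text
time: 5.95
position: [0.5584, -0.0063, 0.1639]
tool_rot: [3.107, 0.446, -0.0]
ft_force: [0.1, 0.8, -0.7]
grip_width: 0.687
grip_force: 15.0
```

Run:
```python
from h import *
im,p=shot("w4")
m=cv2.inRange(hsv(im),*WOOD)
zt=p[0][2]+.009+.003
r=seek(im,p,p[0][:2],zt,*WOOD);print(r)
```

```text
t 5.95 pos [558.39  -6.31 163.91] yaw 16.334781843923615 tilt [ 0. -0. -1.] w 0.6870875400724085 gf 14.998823404312134 F [ 0.1   0.79 -0.72]
[530.41 -11.77  53.38  16.75 -73.95]
```

View pics/w4.png

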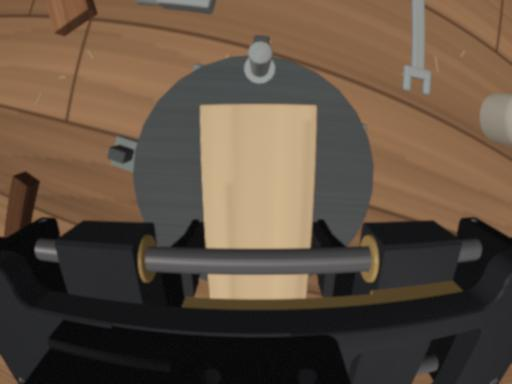

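```bash
cat >> h.py <<'E'
def held(im,p,ztop,half,lo,hi):
    """centre and yaw of a held part, from the end away from the hand's body"""
    cs,_=cv2.findContours(cv2.inRange(hsv(im),lo,hi),cv2.RETR_EXTERNAL,cv2.CHAIN_APPROX_NONE)
    c=max(cs,key=cv2.contourArea)[:,0];c=c[c[:,1]<215]
    r=rect(im,c,ztop,p);a=np.radians(r[4]);u=np.array([np.cos(a),np.sin(a)])
    # centre from far end
    return np.r_[r[:2]+u*(r[2]/2-half),r[2:]]
E
python3 - <<'E'
from h import *
im,p=shot("w4")
print(held(im,p,p[0][2]+.011,75,*WOOD))
E
```

```text
t 6.0 pos [558.03  -4.48 163.82] yaw 16.41445159964807 tilt [-0. -0. -1.] w 0.6858357429495654 gf 14.998755007982254 F [ 0.34 -0.6  -0.55]
[589.55  53.1   58.07  57.99 -73.89]
```

>>> carry_out(steps=[[0,0,0,0,0,0,0.5],[0,0,0,0,0,0,0.5],[0,0,0,0,0,0,0.5],[0,0,0,0,0,0,0.5]])

```text
time: 6.45
position: [0.5566, 0.003, 0.1647]
tool_rot: [3.107, 0.465, 0.0]
ft_force: [-0.6, -0.3, -0.1]
grip_width: 0.688
grip_force: 15.0
```

Run:
```python
from h import *
im,p=shot("w5")
print(held(im,p,p[0][2]+.011,75,*WOOD))
im,p=shot("w5")
```

```text
t 6.45 pos [556.65   3.04 164.74] yaw 17.0235959069694 tilt [ 0. -0. -1.] w 0.6875959551405383 gf 14.999318718910217 F [-0.6  -0.31 -0.07]
[556.71   3.73  58.05  58.04  16.67]
t 6.5 pos [556.72   2.74 164.75] yaw 16.997600445801705 tilt [ 0. -0. -1.] w 0.6901005312378674 gf 14.999338835477829 F [ 0.03 -0.26 -0.66]
```

>>> carry_out(steps=[[0,0,-0.2,0.1,-0.27,-3,0.5],[0,0,-0.2,0.1,-0.27,-6,0.5],[0,0,-0.2,0.1,-0.27,-9,0.5],[0,0,-0.2,0.1,-0.27,-11,0.5],[0,0,-0.2,0.1,-0.27,-11.5,0.5],[0,0,-0.2,0.1,-0.27,-11.5,0.5],[0,0,-0.2,0.1,-0.27,-11.5,0.5],[0,0,-0.2,0.1,-0.27,-11.5,0.5],[0,0,-0.2,0.1,-0.27,-11.5,0.5],[0,0,-0.2,0.1,-0.27,-11.5,0.5]])

```text
time: 7.55
position: [0.5584, -0.001, 0.0504]
tool_rot: [3.108, 0.456, 0.002]
ft_force: [0.0, -0.0, -0.4]
grip_width: 0.687
grip_force: 15.0
```

Run:
```python
from h import *
im,p=shot("w6")
print(held(im,p,p[0][2]+.011,75,*WOOD))
```

```text
t 7.55 pos [558.39  -1.    50.36] yaw 16.695878351213523 tilt [ 0. -0. -1.] w 0.6865133227686244 gf 14.99948188662529 F [ 0.04 -0.02 -0.39]
[589.53  56.3   58.68  57.87 -73.26]
```

>>> carry_out(steps=[[0,0,0,-0.1,0.12,0,0.5],[0,0,0,-0.1,0.12,-0.25,0.5],[0,0,0,-0.1,0.12,-0.45,0.5],[0,0,0,-0.1,0.12,-0.5,0.5],[0,0,0,-0.1,0.12,-0.5,0.5],[0,0,0,-0.1,0.12,-0.5,0.5]])

```text
time: 8.2
position: [0.5568, 0.0003, 0.0453]
tool_rot: [3.108, 0.456, -0.001]
ft_force: [-1.9, -0.6, 5.9]
grip_width: 0.683
grip_force: 15.0
```

Contact is light at about 6 N. I'll release, lift and look.

>>> carry_out(steps=[[0,0,0,0,0,0,0.74],[0,0,0,0,0,0,0.82],[0,0,0,0,0,0,0.85],[0,0,0,0,0,3,0.85],[0,0,0,0,0,8,1],[0,0,0,0,0,13,1],[0,0,0,0,0,18,1],[0,0,0,0,0,18,1],[0,0,0,0,0,18,1],[0,0,0,0,0,18,1],[0,0,0,0,0,18,1]])

```text
time: 9.3
position: [0.5558, 0.0001, 0.2225]
tool_rot: [-3.108, -0.456, 0.005]
ft_force: [0.3, -0.1, 0.5]
grip_width: 1.001
grip_force: 0.0
```

Run:
```python
from h import *
im,p=shot("w7")
print(seek(im,p,(.557,0),.056,*WOOD))
```

```text
t 9.3 pos [555.78   0.11 222.54] yaw 16.697721428572667 tilt [-0.  0. -1.] w 1.0010403340323863 gf 0.0 F [ 0.32 -0.12  0.54]
[557.69   1.07 147.71  58.21  16.61]
```

View pics/w7.png

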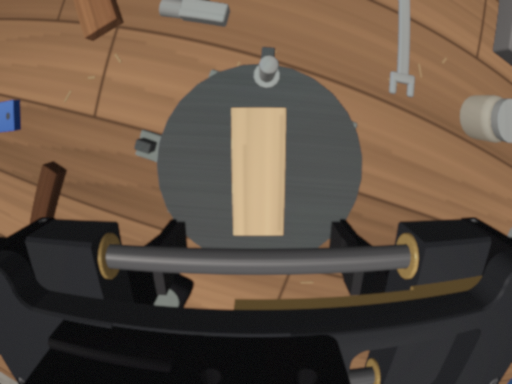

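The sheet lies at world (557.7, 1.1) with yaw 16.6°, matching the lower plate within 1 mm. Next is the upper plate.

>>> carry_out(steps=[[0,0,-6,-4,-15,0,1],[0,0,-11.5,-8.5,-31.1,-5,1],[0,0,-11.5,-8.5,-31.1,-8,1],[0,0,-11.5,-8.5,-31.1,-8,1],[0,0,-11.5,-8.5,-31.1,-8,1],[0,0,-11.5,-8.5,-31.1,-8,1],[0,0,-11.5,-8.5,-31.1,-8,1],[0,0,-11.5,-8.5,-31.1,-8,1],[0,0,-11.5,-8.5,-31.1,-8,1],[0,0,-11.5,-8.5,-31.1,-8,1],[0,0,-11.5,-8.5,-31.1,-8,1],[0,0,-11.5,-8.5,-31.1,-8,1]])

```text
time: 10.55
position: [0.4727, -0.3095, 0.145]
tool_rot: [3.138, 0.146, 0.001]
ft_force: [-0.6, 0.0, 0.1]
grip_width: 1.0
grip_force: 0.0
```

Run:
```python
from h import *
im,p=shot("w8")
print(seek(im,p,(.471,-.31),.048,*WHITE))
```

```text
t 10.55 pos [ 472.72 -309.48  145.02] yaw 5.341643568543267 tilt [ 0. -0. -1.] w 1.0003177895770625 gf 0.0 F [-0.61  0.01  0.12]
[ 479.27 -310.16  122.4    49.85    5.13]
```

>>> carry_out(squeeze=35, steps=[[0,0,0,-0.15,-0.1,-4,1],[0,0,0,-0.15,-0.1,-8,1],[0,0,0,-0.15,-0.1,-10,1],[0,0,0,-0.15,-0.1,-11.1,1],[0,0,0,-0.15,-0.1,-11.1,1],[0,0,0,-0.15,-0.1,-11.1,1],[0,0,0,-0.15,-0.1,-11.1,0.4],[0,0,0,-0.15,-0.1,-11.1,0.4],[0,0,0,-0.15,-0.1,-11.1,0.4],[0,0,0,-0.15,-0.1,-11.1,0.4],[0,0,0,-0.15,-0.1,-11.1,0.4],[0,0,0,-0.15,-0.1,-11.1,0.4]])

```text
time: 11.8
position: [0.4704, -0.3117, 0.0337]
tool_rot: [-3.138, -0.143, 0.0]
ft_force: [-0.8, 0.8, 0.7]
grip_width: 0.574
grip_force: 35.0
```

>>> carry_out(steps=[[0,0,0,0,0,0,0.4],[0,0,0,0,0,0,0.4],[0,0,0,0,0,0,0.4]])

```text
time: 12.1
position: [0.4704, -0.3116, 0.0337]
tool_rot: [-3.138, -0.143, 0.0]
ft_force: [-0.4, -0.2, 2.0]
grip_width: 0.569
grip_force: 35.0
```

>>> carry_out(steps=[[0,0,0,0,0,1,0.4],[0,0,0,0,0,4,0.4],[0,0,0,0,0,8,0.4],[0,0,0,0,0,12,0.4],[0,0,2,1,4,13,0.4],[0,0,4,2.5,9,13,0.4],[0,0,6,4,14,13,0.4],[0,0,8,5.5,19,13,0.4],[0,0,10,7,24,13,0.4],[0,0,11.5,8.4,28.5,13,0.4],[0,0,11.5,8.7,31.2,13,0.4],[0,0,11.5,8.7,31.2,13,0.4]])

```text
time: 13.3
position: [0.5574, 0.0082, 0.1639]
tool_rot: [-3.102, -0.472, -0.001]
ft_force: [0.8, 0.6, -2.8]
grip_width: 0.567
grip_force: 35.0
```

>>> carry_out(steps=[[0,0,0,0,0,-2,0.4],[0,0,0,0,0,-4,0.4],[0,0,0,0,0,-6,0.4],[0,0,0,0,0,-8,0.4],[0,0,0,0,0,-8.5,0.4],[0,0,0,0,0,-8.5,0.4],[0,0,0,0,0,-8.5,0.4],[0,0,0,0,0,-8.5,0.4]])

```text
time: 14.1
position: [0.5584, 0.0002, 0.0799]
tool_rot: [3.108, 0.456, 0.003]
ft_force: [0.1, -0.2, -4.1]
grip_width: 0.571
grip_force: 35.0
```

Run:
```python
from h import *
im,p=shot("w9")
print(held(im,p,p[0][2]-.0037+.018,70,*WHITE))
m=cv2.inRange(hsv(im),*WHITE);c=max(cv2.findContours(m,0,1)[0],key=cv2.contourArea);print(cv2.boundingRect(c))
```

```text
t 14.1 pos [558.36   0.15  79.93] yaw 16.697747983786634 tilt [ 0. -0. -1.] w 0.5706574115135694 gf 34.99920666217804 F [ 0.15 -0.17 -4.05]
[558.92   0.7   52.14  49.32  16.69]
(208, 114, 100, 135)
```

View pics/w9.png

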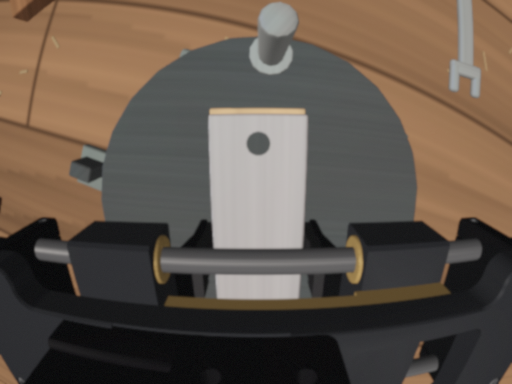

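The held plate is at (209–307, 115–249), over the sheet and in line with it, with its centre about 1 mm too far in x. I'll correct that and lower it.

>>> carry_out(steps=[[0,0,0,-0.1,0,-0.5,0.4],[0,0,0,-0.1,0,-1,0.4],[0,0,0,-0.1,0,-1.4,0.4],[0,0,0,-0.1,0,-1.7,0.4],[0,0,0,-0.1,0,-1.9,0.4],[0,0,0,-0.1,0,-2.0,0.4],[0,0,0,-0.1,0,-2.0,0.4],[0,0,0,-0.1,0,-2.0,0.4]])

```text
time: 14.95
position: [0.556, 0.0003, 0.0596]
tool_rot: [3.108, 0.456, -0.002]
ft_force: [-4.6, -0.1, 5.2]
grip_width: 0.569
grip_force: 35.0
```

>>> carry_out(steps=[[0,0,0,0,0,0,0.65],[0,0,0,0,0,0,0.7],[0,0,0,0,0,0,0.7],[0,0,0,0,0,3,0.7],[0,0,0,0,0,8,1],[0,0,0,0,0,13,1],[0,0,0,0,0,16,1],[0,0,0,0,0,16,1],[0,0,0,0,0,16,1],[0,0,0,0,0,16,1],[0,0,0,0,0,16,1]])

```text
time: 16.05
position: [0.5554, 0.0001, 0.2167]
tool_rot: [-3.108, -0.456, 0.005]
ft_force: [0.1, 0.5, 0.6]
grip_width: 0.999
grip_force: 0.0
```

Run:
```python
from h import *
from bench import ctrl
im,p=shot("w10")
print("upper",seek(im,p,(.557,0),.074,*WHITE));H=hsv(im)
m=cv2.inRange(H,*WOOD)|cv2.inRange(H,*WHITE);m[:95]=0
cs,_=cv2.findContours(m,0,1)
for c in cs:
    if cv2.contourArea(c)>500:
        print(rect(im,c[:,0],.056,p),cv2.boundingRect(c))
cv2.imwrite("pics/c3.png",cv2.resize(np.hstack([im["pixels"][60:250,190:330],ctrl.get_image("side")["pixels"][90:280,180:320]])[...,::-1],None,fx=2.8,fy=2.8))
```

```text
t 16.05 pos [555.38   0.13 216.72] yaw 16.70465054596707 tilt [-0.  0. -1.] w 0.9988493484887445 gf 0.0 F [0.13 0.52 0.59]
upper [556.79   0.87 137.84  49.58  16.75]
[555.46   0.47 151.5   58.08  16.72] (231, 108, 55, 132)
[ 726.52 -258.85   74.28   61.5   -76.46] (463, 96, 40, 45)
```

View pics/c3.png

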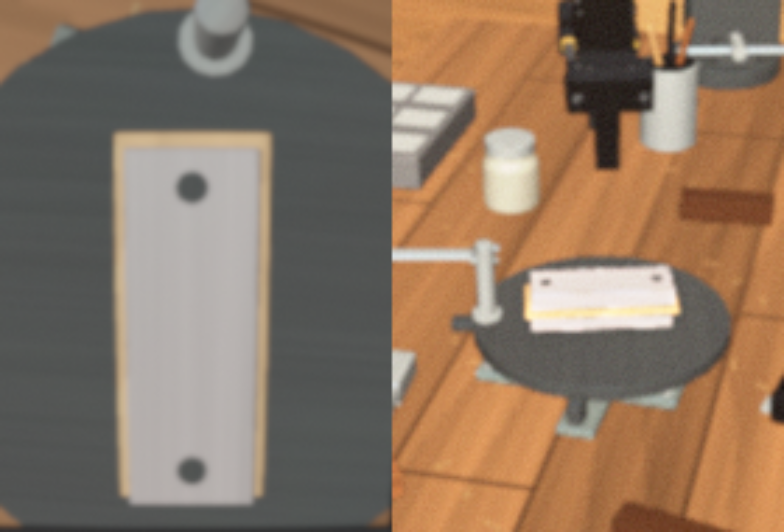

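The crop shows the upper plate centred on the sheet with an even wooden rim all round, and the sheet separating the plates in the side view. Next: the pivot and post fit, by numbers only. By my count I have viewed 11 pictures, one over the limit of 10, so I will view no more.

Run:
```python
from h import *
from scipy.optimize import least_squares
im,p=shot("w11");H=hsv(im)
m=cv2.inRange(H,(60,5,50),(130,60,125));m=cv2.morphologyEx(m,cv2.MORPH_OPEN,np.ones((5,5)))
c=blob(m,(200,150))
c=c[(c[:,1]<215)&((c[:,0]<215)|(c[:,0]>300)|(c[:,1]<85))]
P=cast(im,c,.032,p)[:,:2]*1000
for x0 in((555,0,130),(560,-8,130)):
    r=least_squares(lambda x:np.hypot(*(P-x[:2]).T)-x[2],x0,loss="cauchy",f_scale=.5);print(r.x,len(P),np.median(abs(r.fun)))
w=cv2.inRange(H,(0,0,135),(180,60,255));w[105:]=0;w[:,:235]=0;w[:,300:]=0
for k in cv2.findContours(w,0,1)[0]:
    if cv2.contourArea(k)>40:
        t=k[:,0];print(cv2.boundingRect(k))
        top=t[t[:,1]<t[:,1].min()+9]; print(top[:,0].min(),top[:,0].max(),top[:,1].min())
        u=(top[:,0].min()+top[:,0].max())/2
        h=cast(im,[(u,top[:,1].min()+9)],.116,p)[0]*1000
        v=h[:2]-r.x[:2];print(h,np.hypot(*v),np.degrees(np.arctan2(v[1],v[0])))
```

```text
t 16.15 pos [555.7    0.18 217.2 ] yaw 16.703429293369556 tilt [-0.  0. -1.] w 1.000413526472941 gf 0.0 F [ 0.03 -0.18 -0.3 ]
[568.3    4.64 115.11] 994 8.655840173607594
[568.3    4.64 115.11] 994 8.655918264818347
(254, 55, 26, 32)
259 277 55
[667.64  24.92 116.  ] 101.38038933845958 11.537591302362305
```

Run:
```python
from h import *
from scipy.optimize import least_squares
im,p=shot("w12");H=hsv(im)
S=cv2.GaussianBlur(H[...,1],(5,5),0)   # wood is saturated, steel is not
q=[]
for v in range(80,212,3):
    for d in(-1,1):
        u=258+d*45
        while S[v,u]<65 and 100<u<420:u+=d
        q.append((u-d*.5,v))
P=cast(im,q,.032,p)[:,:2]*1000
keep=np.ones(len(P),bool)
for _ in range(6):
    r=least_squares(lambda x:np.hypot(*(P[keep]-x).T)-130,(556,0),loss="soft_l1")
    e=np.hypot(*(P-r.x).T)-130;keep=abs(e)<max(1.2,1.5*np.median(abs(e)))
print(r.x,keep.sum(),e)
v=np.array([668,24.5])-r.x;print(np.hypot(*v),np.degrees(np.arctan2(v[1],v[0])))
```

```text
t 16.2 pos [555.85   0.25 217.48] yaw 16.705765426672603 tilt [-0.  0. -1.] w 0.9998922541712896 gf 0.0 F [ 0.14 -0.2   0.2 ]
[554.04  -0.94] 56 [ 0.18  1.29  0.49  0.99  0.44  0.23 -0.11  0.46 -0.45  0.99 -0.58  0.92
 -0.49  0.16 -0.19  0.49 -0.65  0.05 -0.95 -0.23 -1.1   0.69 -1.08  0.75
 -0.91 -0.12 -0.57  0.23 -1.21  1.9  -1.72  3.78 -0.94  1.1  -1.19 -0.32
 -1.32  0.78 26.79 -0.42 28.59 -0.28 30.54 -0.   29.88 -0.88 29.32 -0.36
 28.86 -1.01 27.1  -0.23 18.53 -0.65  6.08 -0.95 -0.78 -1.13 -2.18 -1.19
 -2.12 -1.14 -1.95 -0.96 -3.   -0.65 -2.58 -0.23 -2.03 -1.03 -2.7  -1.71
 -1.91 -2.25 -2.32 -1.32 -2.6  -1.61 -2.74 -1.75 -2.74 -1.76 -2.61 -1.63
 -3.62 -1.36 -3.19 -2.23]
116.76099511608834 12.582402920968052
```

>>> carry_out(squeeze=12, steps=[[0,0,-4,5,1,0,1],[0,0,-4,10,2.4,0,1],[0,0,-4,11.2,2.4,0,1],[0,0,-4,11.2,2.4,-3,1],[0,0,-4,11.2,2.4,-7,1],[0,0,-4,11.2,2.4,-11,1],[0,0,-4,11.2,2.4,-13,1],[0,0,-4,11.2,2.4,-13,0.6],[0,0,-4,11.2,2.4,-13,0.4],[0,0,-4,11.2,2.4,-13,0.1],[0,0,-4,11.2,2.4,-13,0.1],[0,0,-4,11.2,2.4,-13,0.1]])

```text
time: 17.45
position: [0.6692, 0.0243, 0.0901]
tool_rot: [3.122, 0.347, 0.004]
ft_force: [-0.5, 0.3, -0.1]
grip_width: 0.63
grip_force: 0.0
```

>>> carry_out(steps=[[0,0,0,0,0,0,0.1],[0,0,0,0,0,0,0.1],[0,0,0,0,0,0,0.1],[0,0,0,0,0,0,0.1]])

```text
time: 17.85
position: [0.6683, 0.0242, 0.0885]
tool_rot: [3.122, 0.347, -0.0]
ft_force: [-0.3, 0.4, -0.1]
grip_width: 0.261
grip_force: 0.0
```

>>> carry_out(steps=[[0,0,0,0,0,0,0.1],[0,0,0,0,0,0,0.1],[0,0,0,0,0,0,0.1]])

```text
time: 18.15
position: [0.6683, 0.0242, 0.0885]
tool_rot: [3.122, 0.347, -0.0]
ft_force: [-0.4, -0.5, 1.0]
grip_width: 0.202
grip_force: 12.0
```

Run:
```python
import numpy as np
for a0 in(12.5,42.5,72.5):
    print(a0)
    for d in range(3,34,3):
        f=lambda a:11.5*np.array([np.cos(np.radians(a)),np.sin(np.radians(a))])
        print(d,np.round(f(a0+d)-f(a0),2))
```

```text
12.5
3 [-0.15  0.58]
6 [-0.32  1.16]
9 [-0.53  1.73]
12 [-0.76  2.28]
15 [-1.03  2.82]
18 [-1.32  3.35]
21 [-1.64  3.86]
24 [-1.98  4.35]
27 [-2.35  4.83]
30 [-2.75  5.28]
33 [-3.17  5.71]
42.5
3 [-0.42  0.43]
6 [-0.86  0.84]
9 [-1.32  1.23]
12 [-1.8   1.59]
15 [-2.3   1.93]
18 [-2.82  2.24]
21 [-3.35  2.52]
24 [-3.89  2.78]
27 [-4.45  3.  ]
30 [-5.02  3.2 ]
33 [-5.6   3.36]
72.5
3 [-0.58  0.17]
6 [-1.17  0.3 ]
9 [-1.76  0.41]
12 [-2.36  0.48]
15 [-2.96  0.52]
18 [-3.56  0.53]
21 [-4.16  0.51]
24 [-4.76  0.46]
27 [-5.36  0.37]
30 [-5.95  0.26]
33 [-6.53  0.11]
```

>>> carry_out(steps=[[0,0,1.5,-0.07,0.29,0,0.1],[0,0,3,-0.15,0.58,0,0.1],[0,0,6,-0.32,1.16,0,0.1],[0,0,9,-0.53,1.73,0,0.1],[0,0,12,-0.76,2.28,0,0.1],[0,0,15,-1.03,2.82,0,0.1],[0,0,18,-1.32,3.35,0,0.1],[0,0,21,-1.64,3.86,0,0.1],[0,0,24,-1.98,4.35,0,0.1],[0,0,27,-2.35,4.83,0,0.1],[0,0,30,-2.75,5.28,0,0.1]])

```text
time: 19.25
position: [0.6407, 0.0764, 0.0885]
tool_rot: [2.923, 1.148, -0.001]
ft_force: [0.1, -2.9, -0.6]
grip_width: 0.207
grip_force: 12.0
```

>>> carry_out(steps=[[0,0,3,-0.42,0.43,0,0.1],[0,0,6,-0.86,0.84,0,0.1],[0,0,9,-1.32,1.23,0,0.1],[0,0,12,-1.8,1.59,0,0.1],[0,0,15,-2.3,1.93,0,0.1],[0,0,18,-2.82,2.24,0,0.1],[0,0,21,-3.35,2.52,0,0.1],[0,0,24,-3.89,2.78,0,0.1],[0,0,27,-4.45,3.0,0,0.1],[0,0,30,-5.02,3.2,0,0.1]])

```text
time: 20.25
position: [0.5907, 0.1077, 0.0885]
tool_rot: [2.526, 1.864, -0.002]
ft_force: [0.6, -3.0, -1.0]
grip_width: 0.2
grip_force: 12.0
```

>>> carry_out(steps=[[0,0,3,-0.58,0.17,0,0.1],[0,0,6,-1.17,0.3,0,0.1],[0,0,9,-1.76,0.41,0,0.1],[0,0,12,-2.36,0.48,0,0.1],[0,0,15,-2.96,0.52,0,0.1],[0,0,18,-3.56,0.53,0,0.1],[0,0,21,-4.16,0.51,0,0.1],[0,0,24,-4.76,0.46,0,0.1],[0,0,25.5,-5.06,0.42,0,0.1],[0,0,27,-5.36,0.37,0,0.1],[0,0,27,-5.36,0.37,0,0.1],[0,0,27,-5.36,0.37,0,0.1]])

```text
time: 21.45
position: [0.5462, 0.1088, 0.0893]
tool_rot: [2.021, 2.387, 0.018]
ft_force: [25.1, -5.0, -19.5]
grip_width: 0.613
grip_force: 12.2
```

The platter stopped early and the fingers were pried open at about 25 N. I'll relax the grip, back off and lift clear, then find out why.

>>> carry_out(steps=[[0,0,-2,0.5,0.05,0,0.75],[0,0,-6,1.2,0.1,0,0.75],[0,0,-11,2.3,0.15,0,0.75],[0,0,-11,2.3,0.15,0,0.75],[0,0,-11,2.3,0.15,0,0.75]])

```text
time: 21.95
position: [0.5595, 0.1149, 0.0885]
tool_rot: [-2.242, -2.2, 0.0]
ft_force: [-0.6, 0.4, 0.2]
grip_width: 0.75
grip_force: 0.0
```

Run:
```python
from h import *
from bench import ctrl
im,p=shot("w13");print(np.degrees(np.arctan2(p[0][1]+.0005,p[0][0]-.555)))
H=hsv(im)
# disc-fixed things: stack and post seen from the wrist
print("upper far end",held(im,p,.074,70,*WHITE))
w=cv2.inRange(H,(0,0,135),(180,60,255))
for k in cv2.findContours(w,0,1)[0]:
    if cv2.contourArea(k)>80:print(cv2.boundingRect(k),cv2.contourArea(k),rect(im,k[:,0],.074,p))
for n in("scene","side"):
    i=ctrl.get_image(n);cv2.imwrite(f"pics/{n}1.png",i["pixels"][...,::-1])
```

```text
t 21.95 pos [559.5  114.91  88.52] yaw 88.89997829836523 tilt [-0.  0. -1.] w 0.7497156747143001 gf 0.0 F [-0.56  0.41  0.22]
87.76674786985959
upper far end [-70.   0.   0.   0.   0.]
(218, 275, 70, 25) 1563.5 [554.    69.47  49.45  20.52  -1.3 ]
(245, 192, 37, 44) 555.5 [562.22 126.54  23.93  23.66 -44.26]
(435, 125, 25, 95) 1617.5 [693.41 149.4   68.41  19.42 -86.1 ]
```

Run:
```python
from h import *
from bench import ctrl
im=ctrl.get_image("wrist");K=im["pixels"].copy()
P0=np.array([555,-.5])
def head(x):
    v=x[:2]*1000-P0;return np.hypot(*v),np.degrees(np.arctan2(v[1],v[0]))
def mk(yaw,pos):
    a=np.radians(yaw);M=np.array([[np.cos(a),np.sin(a),0],[np.sin(a),-np.cos(a),0],[0,0,-1]]);return(np.array(pos)/1000,R.from_matrix(M).as_rotvec())
p7=mk(16.7,(555.8,.1,222.5))
for uv in((146,146),(138,140),(155,140),(160,150),(135,152)):
    print(uv,[head(cast(im,[uv],z,p7)[0]) for z in(.015,.03)])
# lug in w7 (268,50)
print("lug",[head(cast(im,[(268,50)],z,p7)[0]) for z in(.02,.03)])
# now: post + dark/steel things in the present view
from bench import ctrl as c
s=c.get_state();p=(s["position"],s["tool_rot"])
H=cv2.cvtColor(K,cv2.COLOR_RGB2HSV)
m=cv2.inRange(H,(0,0,0),(180,60,140))
np.set_printoptions(linewidth=200)
for a in(84.6,102.5,97,90):   # expected post / stop pixels by sampling colours on circle r=140
    pass
# profile along rim r=140, z=.03
W=np.eye(4);W[:3,:3]=R.from_rotvec(p[1]).as_matrix();W[:3,3]=p[0];T=np.linalg.inv(W@im["T_tool_cam"])
for r in(138,145,155):
    row=[]
    for a in range(60,122,2):
        x=np.array([P0[0]+r*np.cos(np.radians(a)),P0[1]+r*np.sin(np.radians(a)),28])/1000
        y=T[:3,:3]@x+T[:3,3];th=np.arccos(y[2]/np.linalg.norm(y));d=y[:2]/np.linalg.norm(y[:2])*th*im["camera_matrix"][0,0]
        u,v=d+im["camera_matrix"][:2,2]
        row.append((a,int(H[int(v),int(u),1]),int(H[int(v),int(u),2])) if 0<=v<384 and 0<=u<512 else (a,-1,-1))
    print(r,row)
```

```text
(146, 146) [(np.float64(151.290646972894), np.float64(93.65478102854297)), (np.float64(145.88351714219823), np.float64(92.53153153077231))]
(138, 140) [(np.float64(164.0809504230161), np.float64(91.67250634961023)), (np.float64(158.25028473539004), np.float64(90.64653604190148))]
(155, 140) [(np.float64(140.4759314813252), np.float64(89.5060413394585)), (np.float64(135.71386304627828), np.float64(88.32341017524223))]
(160, 150) [(np.float64(131.02156923197086), np.float64(94.2539517650381)), (np.float64(126.41203553066704), np.float64(92.95437171706081))]
(135, 152) [(np.float64(166.14186081313642), np.float64(97.42894576395068)), (np.float64(159.94016048987376), np.float64(96.3899454567248))]
lug [(np.float64(151.40545830911518), np.float64(12.591704642845716)), (np.float64(149.23418547349758), np.float64(12.657965071878165))]
138 [(60, 115, 158), (62, 114, 161), (64, 115, 158), (66, 115, 157), (68, 116, 152), (70, 116, 145), (72, 116, 149), (74, 116, 154), (76, 117, 153), (78, 116, 154), (80, 115, 158), (82, 115, 160), (84, 7, 77), (86, 6, 81), (88, 10, 80), (90, 12, 128), (92, 7, 
[... 528 characters left out ...]
, 10, 129), (100, 36, 121), (102, 119, 129), (104, 118, 132), (106, 120, 127), (108, 120, 132), (110, 120, 132), (112, 120, 132), (114, 119, 120), (116, 118, 130), (118, 120, 130), (120, 120, 125)]
155 [(60, 115, 153), (62, 114, 156), (64, 115, 160), (66, 114, 161), (68, 115, 158), (70, 115, 151), (72, 117, 144), (74, 116, 150), (76, 115, 155), (78, 115, 153), (80, 116, 156), (82, 116, 160), (84, 116, 158), (86, 116, 150), (88, 12, 125), (90, 13, 102), (92, 6, 80), (94, 13, 81), (96, 12, 125), (98, 12, 129), (100, 117, 129), (102, 121, 131), (104, 120, 130), (106, 117, 129), (108, 119, 131), (110, 119, 131), (112, 120, 130), (114, 118, 127), (116, 118, 130), (118, 120, 125), (120, 119, 122)]
```

Numbers along the rim: the lug now spans headings of about 84–88.5° and the stop block about 91–96°, so the platter is within about 3° of its stop. It had evidently not started at 0, which is why my arc overran. I'll regrip gently and finish in small steps while watching the force.

>>> carry_out(squeeze=8, steps=[[0,0,0,0,0,0,0.5],[0,0,0,0,0,0,0.3],[0,0,0,0,0,0,0.15],[0,0,0,0,0,0,0.1],[0,0,0,0,0,0,0.1],[0,0,0,0,0,0,0.1],[0,0,0,0,0,0,0.1],[0,0,0,0,0,0,0.1],[0,0,0,0,0,0,0.1],[0,0,0,0,0,0,0.1]])

```text
time: 23.15
position: [0.5637, 0.1141, 0.0888]
tool_rot: [2.244, 2.193, 0.01]
ft_force: [9.2, 0.6, -7.2]
grip_width: 0.203
grip_force: 8.0
```

Run:
```python
from h import *
im,p=shot("w14");H=hsv(im);P0=np.array([555,-.5])
W=np.eye(4);W[:3,:3]=R.from_rotvec(p[1]).as_matrix();W[:3,3]=p[0];T=np.linalg.inv(W@im["T_tool_cam"])
def px(x):
    y=T[:3,:3]@x+T[:3,3];th=np.arccos(y[2]/np.linalg.norm(y));d=y[:2]/np.linalg.norm(y[:2])*th*im["camera_matrix"][0,0]
    return d+im["camera_matrix"][:2,2]
for z in(28,):
  for r in range(120,172,3):
    s=""
    for a in np.arange(78,106,.5):
        u,v=px(np.array([P0[0]+r*np.cos(np.radians(a)),P0[1]+r*np.sin(np.radians(a)),z])/1000)
        h=H[int(round(v)),int(round(u))]
        s+="w" if h[1]>70 else "0123456789"[min(9,h[2]//26)]
    print(r,s)
```

```text
t 23.15 pos [563.66 114.11  88.8 ] yaw 88.66151822477859 tilt [ 0.01  0.   -1.  ] w 0.20306925669761022 gf 8.025076886469833 F [ 9.24  0.6  -7.25]
120 33345566666655555555556666655433333333333333333333333332
123 33333345556666666666666665543333333333333333333333333333
126 33333333345555556665555443333333333333333333333333333333
129 22222222222233333333332222222222222222222222222222222222
132 wwwwwwwwwww2232333333333444444444444444444444444wwwwwwww
135 wwwwwwwwwww223333333333345444444444454555555544wwwwwwwww
138 wwwwwwwwwww223333333333344433333344444455555544wwwwwwwww
141 wwwwwwwwwww22233333333334422233333333345555544wwwwwwwwww
144 wwwwwwwwwwww233333333334442223333333344444444wwwwwwwwwww
147 wwwwwwwwwwww233333333334422233333333344444444wwwwwwwwwww
150 wwwwwwwwwwww33333222333442223333333344444444wwwwwwwwwwww
153 wwwwwwwwwwwwwwwwwww3444442223333333344444444wwwwwwwwwwww
156 wwwwwwwwwwwwwwwwwww344444223333333334454444wwwwwwwwwwwww
159 wwwwwwwwwwwwwwwwwww344444223333333344544444wwwwwwwwwwwww
162 wwwwwwwwwwwwwwwwwww44544444333333345444444wwwwwwwwwwwwww
165 wwwwwwwwwwwwwwwwwww44555555554444555454444wwwwwwwwwwwwww
168 wwwwwwwwwwwwwwwwwwwwwwwwwwwwwww4444444454wwwwwwwwwwwwwww
171 wwwwwwwwwwwwwwwwwwwwwwwwwwwwwwwwwwwwwwwwwwwwwwwwwwwwwwww
```

>>> carry_out(squeeze=25, steps=[[0,0,0,0,0,0,0.1],[0,0,0,-0.1,0,0,0.1],[0,0,0,-0.2,0,0,0.1],[0,0,0,-0.3,0,0,0.1],[0,0,0,-0.3,0,0,0.1],[0,0,0,-0.3,0,0,0.1]])

```text
time: 23.8
position: [0.5636, 0.1141, 0.0888]
tool_rot: [2.243, 2.19, 0.019]
ft_force: [19.1, 2.6, -15.6]
grip_width: 0.198
grip_force: 25.1
```

>>> carry_out(steps=[[0,0,0,0.2,0,0,0.1],[0,0,0,0.4,0,0,0.1],[0,0,0,0.6,0,0,0.1],[0,0,0,0.7,0,0,0.1],[0,0,0,0.7,0,0,0.1],[0,0,0,0.7,0,0,0.1]])

```text
time: 24.4
position: [0.5637, 0.1141, 0.0887]
tool_rot: [2.246, 2.196, -0.001]
ft_force: [-1.1, -1.6, 2.9]
grip_width: 0.198
grip_force: 25.0
```

At 19 N it did not move at all, so this is the hard stop. The preload is now off, so I'll release, lift, and check the stack and the lug.

>>> carry_out(steps=[[0,0,0,0,0,0,0.4],[0,0,0,0,0,0,0.7],[0,0,0,0,0,0,0.7],[0,0,0,0,0,0,0.7],[0,0,0,0,0,4,0.7],[0,0,0,0,0,9,0.7],[0,0,0,0,-6,13,1],[0,0,0,-0.7,-11,14,1],[0,0,0,-0.7,-11,14,1],[0,0,0,-0.7,-11,14,1],[0,0,0,-0.7,-11,14,1],[0,0,0,-0.7,-11,14,1]])

```text
time: 25.6
position: [0.5568, 0.006, 0.2282]
tool_rot: [-2.243, -2.198, -0.0]
ft_force: [-0.6, -0.4, 0.3]
grip_width: 0.993
grip_force: 0.0
```

Run:
```python
from h import *
im,p=shot("w15");H=hsv(im);P0=np.array([555,-.5])
print("upper",seek(im,p,(.555,0),.074,*WHITE))
m=cv2.inRange(H,*WOOD)|cv2.inRange(H,*WHITE);m[:95]=0
for c in cv2.findContours(m,0,1)[0]:
    if cv2.contourArea(c)>2000:print("rim",rect(im,c[:,0],.056,p),cv2.boundingRect(c))
# wood rim widths left/right at mid rows
for v in(140,170,200):
    row=H[v,200:320];wd=[200+i for i,h in enumerate(row) if 15<=h[0]<=35 and h[1]>50 and h[2]>150]
    wh=[200+i for i,h in enumerate(row) if h[1]<45 and h[2]>140];print(v,wd,wh[:1],wh[-1:])
W=np.eye(4);W[:3,:3]=R.from_rotvec(p[1]).as_matrix();W[:3,3]=p[0];T=np.linalg.inv(W@im["T_tool_cam"])
for r in range(105,168,4):
    s=""
    for a in np.arange(76,106,.5):
        x=np.array([P0[0]+r*np.cos(np.radians(a)),P0[1]+r*np.sin(np.radians(a)),28])/1000
        y=T[:3,:3]@x+T[:3,3];th=np.arccos(y[2]/np.linalg.norm(y));d=y[:2]/np.linalg.norm(y[:2])*th*im["camera_matrix"][0,0]
        u,v=d+im["camera_matrix"][:2,2];h=H[int(round(v)),int(round(u))]
        s+="w" if h[1]>70 else "0123456789"[min(9,h[2]//26)]
    print(r,s)
```

```text
t 25.6 pos [556.77   6.01 228.19] yaw 88.83718155669277 tilt [-0.  0. -1.] w 0.9928474818065052 gf 0.0 F [-0.64 -0.38  0.28]
upper [554.9    0.25 139.44  49.45 -89.15]
rim [555.04  -1.65 152.26  58.1  -88.97] (229, 116, 53, 128)
140 [230, 231, 232, 279, 280, 281, 282] [233] [278]
170 [231, 232, 233, 280, 281, 282, 283] [235] [279]
200 [233, 234, 235, 281, 282, 283] [236] [279]
105 333333334455566665555556666665544433333333333333333333333333
109 333333455566644333333333334556665554333333333333333333333333
113 333334456654432222222222333334566555433333333332333333333333
117 333334556554334444445555544344556654433333333333333333333333
121 333333455544555555555555555544455543333333333333333333333333
125 333333333344555555556665555555554333333333333333333333333333
129 3www44www445555556666665666555444444444434444443344433wwwwww
133 wwwwwwwwwwwww5556666666655544554454555555555555555444wwwwwww
137 wwwwwwwwwwwwwww4445444433333443211222223344555555444wwwwwwww
141 wwwwwwwwwwwwwww333333333333343322222222223445555544wwwwwwwww
145 wwwwwwwwwwwwwwww3333333333344332233333333445555544wwwwwwwwww
149 wwwwwwwwwwwwwwww433333333334433233333333344555544wwwwwwwwwww
153 wwwwwwwwwwwwwwwwwwwwwww44444432233333333345554544wwwwwwwwwww
157 wwwwwwwwwwwwwwwwwwwwwww4455544333333333444455544wwwwwwwwwwww
161 wwwwwwwwwwwwwwwwwwwwwwwwwwwwwwww3333334444444444wwwwwwwwwwww
165 wwwwwwwwwwwwwwwwwwwwwwwwwwwwwwwwwwwwwwwwwwwwwwwwwwwwwwwwwwww
```

The stack is still in line: the upper plate's yaw is 90.9°, the sheet rim is even on both sides, and the centre is at (555, 0), on the axis. The lug is at the stop block and nothing touches the robot.

```bash
python3 -c "
from bench import ctrl
print(ctrl.close_job())"
```

```text
the job is handed in; nothing more can be done
None
```

The job is handed in at about 26 s: sheet and upper plate stacked in line to about 1 mm, turntable turned to its hard stop (no movement at 19 N, though the pictures left a roughly 1° gap between lug and block that I could not resolve); jar and offcut not touched; one overrun at the stop pushed about 25 N on the handle, and I viewed 11 pictures, one over the limit of 10.

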